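# Pump up the carburettor leak tester

## Robot

A 6-joint arm with a two-finger parallel gripper is mounted at the origin on the work surface. World frame = base frame: x ahead of the robot, y to its left, z up, the work surface at z = 0. Lengths are in m, angles in rad, forces in N, time in s.
With the tool pointing down it reaches from about 0.375 to 0.9 m from the base axis. Payload 3.1 kg.
Tool frame: the origin (TCP) lies at the very end of the fingers, on their centre line; the grasp point (between the pads) lies 19 mm behind it; z points along the fingers, y is the line along which they close (so a half turn about z gives the same grasp; the last joint's range is limited). The gripper opens to 85 mm and grips with 20 to 120 N. Pads are 22 mm wide; open, the fingers measure 114 mm over their backs; the gripper's body (76 mm by 85 mm) begins 54 mm behind the grasp point. The pads swing forward as they close: fully open they stand 13 mm farther back than shut.
Start: joints at [-1.437, 0.527, 1.433, -0, 1.181, -0.178], TCP at [0.192, -0.595, 0.231] pointing down, gripper open.
Joint ranges: [-3.08, 3.08], [-0.75, 2.2], [0.22, 2.44], [-1.43, 4.57], [0, 2.65], [-2.85, 2.85]. Speed limits (rad/s): [2.79, 2.79, 3.14, 3.14, 3.14, 3.14].

## Interface

Orientations are given as a unit quaternion [w, x, y, z].
In Python, from plant import env gives the robot as it stands.
- The arm moves only by the tool step_arm, never from a script. Its arguments are lists of equal length, an entry for each row: "slide": the shift along the tool's x, y, z in m, a list of three; "angular": the turn, a rotation vector about the tool's x, y, z in rad, a list of three. A call has 1 to 10 rows; each row is the pose to reach, as a shift and turn from the pose commanded when the call began, along the tool's axes at that moment; what a row does not reach only later rows make up. A row lasts 1/8 s, in which the tool goes at most 62.5 mm and 10.7 degrees, less where a joint would pass 70% of its speed; a pose out of reach is approached as far as the arm can. A call with a gripper value outside its range is refused whole. "fingers" is the finger opening in m, from 0 to 0.0854, set as the call begins (left out, the last holds). The fingers move at their own pace and stop on an object; the grip force is fixed at half the most. Time passes only in rows, so rows that repeat a pose let the fingers close. It gives the time, the measured TCP pose, the force, the opening and the grip force at its end, in the units of the state.
- env.observe(): the state, without advancing time (a new reading comes with each control period).
- env.get_image(name): name is "scene" or "top"; returns (picture, depth): 480x640x3 uint8, red, green, blue; 480x640 float32, m along the optical axis (not along the pixel's ray), 0 where there is no reading.
- env.camera_params(name): a dict with "vertical_fov" (degrees; the focal length in pixels is half the picture's height over the tangent of half this angle, whatever the lens; pixels are square), "cx", "cy" (the principal point, pixels), "R" (3x3) and "t" (3): a world point X has camera coordinates R X + t. Camera axes: x right, y down, z forward; pixel columns grow to the right and rows downward; lengths in m; the calibration is good to about 2 mm. A picture is of the moment at which its call begins. camera_params takes no time and is no camera call.
- env.finish_job(): hands the job in; it is judged then, once.
The state is a dict: "t": time; "joint_positions": joint angles; "qvel": joint speeds; "joint_torque": joint torques, N m; "ee_pos": TCP position; "tcp_rot": TCP orientation; "wrist_force": force on the tool from outside, world axes, zero at the start; "torque": the same for the moment, N m; "finger_gap": finger opening in m; "grasp_force": force on a finger pad.
Only numpy, scipy, OpenCV 4.12 (cv2) and the standard library are available. Lean on these libraries where they do the work, as an engineer would, in place of code of your own. Each camera call takes 0.05 s, during which the arm holds its last target. There are 200 camera calls.

## Task

Bring the carburettor on the bench tester up to test pressure: first push the blue-balled vent lever over to the rear until it is fully shut, then press the red pump plunger right down and let it come right up again, over and over, until the indicator pin stands fully out of the black turret with its green band showing. Only push with the fingertips: do not pull the plunger up, do not touch the pin itself, and leave the loose tools, bottles and parts as they are. Finish with the vent still shut, the pin out and the plunger let go.

Things in the scene. Friction and masses are not known exactly. Their poses are not given: they have to be found in the camera images.
- tester: leak tester bolted to the bench, grey base plate 120 (x) x 250 (y) x 12 mm. Origin: centre of its underside; x points to its rear, away from the robot (turned up to 35 degrees); a carburettor ends 93 mm behind the origin. In its frame: pump cylinder at y +80 mm; black turret at y 0, 36 mm wide, 90 mm tall; vent lever block at y -80 mm, 46 x 36 mm, top at 68 mm, pivot at 72 mm
- plunger (a joint): how far the plunger is pressed down, m: 0 at rest (up), 0.025 fully down at its stop. A spring brings it back up by itself; it needs about 5 N halfway and 11 N fully down
- plunger_top (a point): centre of the flat top of the plunger's red mushroom button, 54 mm in diameter (flat part 40 mm), 145 mm above the bench when up, 120 mm when fully down; it moves straight down
- vent_lever (a joint): angle of the vent lever, rad: 0 is open (leaning 0.5 rad to the tester's front, -x), 1.0 is fully shut against its stop (leaning 0.5 rad to the rear, +x). It starts within 0.25 of open, stays where it is left and takes about 1 N at the ball. With the vent open pumping does nothing
- lever_ball (a point): centre of the lever's blue ball, 24 mm in diameter, 60 mm from the pivot; the ball swings in the tester's x-z plane, 125 to 132 mm above the bench, from about 29 mm in front of the pivot (open) to 29 mm behind it (shut)
- pin (a joint): how far the indicator pin has risen, m. It starts between 0 and 0.010; with the vent shut each full stroke of the plunger (down at least 20 mm, then fully up again) raises it by about 6 mm, the first by 2 to 10 mm, and it stays up by friction. It comes to stand at about 0.032, fully out, after 3 to 5 full strokes; further strokes do no harm
- pin_top (a point): centre of the top of the pin's orange cap (17 mm in diameter), 94 mm above the bench at pin value 0 and 126 mm when fully out. Below the cap is a white shaft, 14 mm in diameter, and below that a green band that shows wholly only when the pin is fully out. Not to be touched
- piston: bystander: aluminium engine piston, 45 mm in diameter, 40 mm tall, standing in front of the tester; origin at the centre of its underside
- wrench: bystander: steel wrench 140 mm long lying in front of the tester; origin under its middle
- screwdriver: bystander: screwdriver 170 mm long lying behind the tester; origin under its middle
- oil_bottle: bystander: tan squeeze bottle, 56 mm in diameter, 150 mm tall; origin at the centre of its underside
- spray_can: bystander: blue and yellow spray can, 62 mm in diameter, 155 mm tall; origin at the centre of its underside
- grease_tin: bystander: white and green tin, 90 mm in diameter, 70 mm tall; origin at the centre of its underside

How it is judged:
By the outcome, as a careful person would: the job done as asked, in the order asked, and still so for the second after the job is handed in, with the robot touching nothing.
It also fails if it takes over 48 s, if anything falls off the work surface, if the arm or the gripper's body presses on something with over 40 N, if the wrist force passes 120 N, or if a joint passes its speed limit or range.

## Working session

There is one attempt and no reset: what is moved stays moved. The work goes in short steps, Python scripts to look and compute and a tool call to move; the robot and the scene stay as the last step left them, time stands still between calls to the robot, and variables do not carry over. Pictures are saved under pics/ and viewed, at most 10 in all, crops included, and the job is handed in when it is done.

Besides the shell and the picture viewer there is one more tool, called after "Call:" as name(argument=value, ...) on one line, values as JSON. step_arm: Moves the arm, as the interface text tells. Its arguments: {"type":"object","properties":{"slide":{"type":"array"},"angular":{"type":"array"},"fingers":{"type":"number"}},"required":["slide","angular"]}

```bash
mkdir -p pics
cat > h.py <<'E'
import numpy as np, cv2
from plant import env
def shot(n,f):
    im,d=env.get_image(n); cv2.imwrite('pics/'+f,im[:,:,::-1]); np.savez('pics/'+f[:-4]+'.npz',im=im,d=d); return im,d
def ray(n,u,v):
    p=env.camera_params(n); f=240/np.tan(np.radians(p['vertical_fov'])/2)
    R=np.array(p['R']);t=np.array(p['t']); d=R.T@np.array([(u-p['cx'])/f,(v-p['cy'])/f,1]); return -R.T@t,d
def onz(n,u,v,z):
    c,d=ray(n,u,v); return c+d*(z-c[2])/d[2]
def proj(n,X):
    p=env.camera_params(n); f=240/np.tan(np.radians(p['vertical_fov'])/2)
    c=np.array(p['R'])@X+np.array(p['t']); return c[0]/c[2]*f+p['cx'],c[1]/c[2]*f+p['cy']
def pt(n,u,v,depth):
    c,d=ray(n,u,v); return c+d*depth
def blobs(im,lo,hi,amin=30):
    h=cv2.cvtColor(im,cv2.COLOR_RGB2HSV); m=cv2.inRange(h,lo,hi)
    k,l,s,c=cv2.connectedComponentsWithStats(m)
    return [(np.round(c[i],1),s[i].tolist()) for i in range(1,k) if s[i][4]>=amin]
E
python3 - <<'E'
from h import *
for n in('scene','top'):
    im,d=shot(n,n+'0.png'); c=ray(n,320,240); print(n,c, env.camera_params(n)['vertical_fov'])
    for nm,lo,hi in(('red',(0,150,80),(6,255,255)),('red2',(172,150,80),(180,255,255)),('blue',(100,130,50),(130,255,255)),('orange',(7,150,120),(20,255,255))):
        print(nm,blobs(im,lo,hi))
print(env.observe())
E
```

```text
scene (array([1.27211127, 0.88671909, 0.9331659 ]), array([-0.50055257, -0.63029638, -0.59344267])) 42.49301558139023
red [(array([101.5, 163.1]), [84, 156, 36, 15, 289]), (array([340.8, 222.4]), [329, 215, 24, 16, 309]), (array([259.9, 288.7]), [246, 275, 29, 28, 369]), (array([544.5, 441.4]), [525, 422, 50, 43, 610])]
red2 []
blue [(array([158.6,  12.1]), [152, 0, 16, 25, 191]), (array([243.2,  49.5]), [177, 0, 150, 124, 11636]), (array([557.2,  41.9]), [451, 0, 189, 112, 13844]), (array([161.5,  72.3]), [141, 38, 41, 77, 1849]), (array([238.6,  91.8]), [235, 81, 10, 28, 122]), (array([ 81.7, 275.9]), [25, 192, 101, 178, 3377]), (array([296.8, 195.9]), [292, 192, 10, 9, 72]), (array([494.9, 294.1]), [480, 279, 33, 27, 522]), (array([486. , 337.2]), [473, 325, 30, 20, 273]), (array([305.7, 425.6]), [239, 363, 136, 117, 8107]), (array([470.9, 470.3]), [446, 456, 64, 24, 722])]
orange [(array([583.6,   9.3]), [579, 0, 11, 21, 161]), (array([463.8,  65.7]), [451, 56, 31, 20, 270]), (array([376.4,  81.5]), [365, 75, 25, 14, 66]), (array([586.1, 110.4]), [530, 84, 110, 54, 1659]), (array
[... 931 characters left out ...]
t': 0.1, 'joint_positions': array([-1.43650562e+00,  5.28367104e-01,  1.43377389e+00,  2.71196868e-06,
        1.18139779e+00, -1.78486648e-01]), 'qvel': array([ 0.00044239, -0.00127785, -0.00448839,  0.00025882,  0.00267992,
       -0.00049443]), 'joint_torque': array([-5.35605359e-04, -4.43305600e+01, -1.78586376e+01, -1.96919432e-04,
        3.92221511e-03,  6.01101206e-06]), 'ee_pos': array([ 0.19226345, -0.59401888,  0.23043531]), 'tcp_rot': array([-9.72797095e-04,  9.87795806e-01,  1.55751397e-01,  2.27546166e-05]), 'wrist_force': array([-0.02404705, -0.3627812 , -0.12167938]), 'torque': array([0.00872997, 0.03374155, 0.01903953]), 'grasp_force': 0.0, 'finger_gap': 0.08529531958811722}
```

View pics/scene0.png

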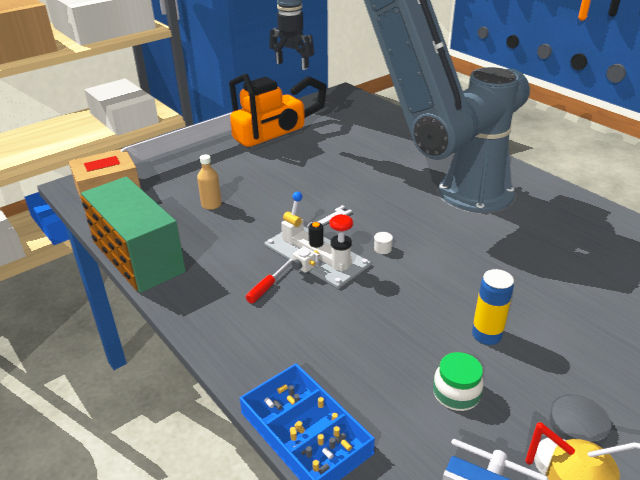

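View pics/top0.png

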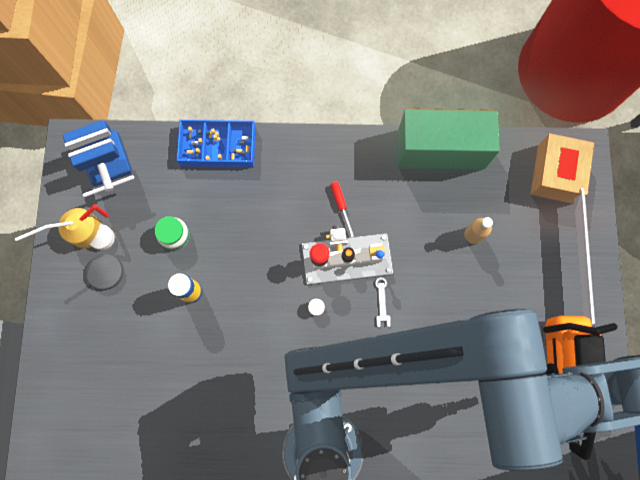

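The scene view shows the tester mid-bench, with the red button at (341,222), the blue ball at (297,196) and the turret at (316,232). In the top view the button is at (319,253), the turret at (348,255) and the ball at (379,254), with the base plate spanning about (303–392, 234–283).

Run:
```python
from h import *
from scipy.spatial.transform import Rotation as Ro
def tri(a,b):
    (c1,d1),(c2,d2)=ray('top',*a),ray('scene',*b)
    s=np.linalg.lstsq(np.c_[d1,-d2],c2-c1,rcond=None)[0]; p,q=c1+s[0]*d1,c2+s[1]*d2
    return (p+q)/2,np.linalg.norm(p-q)
print('btn plane',onz('top',319.3,253.2,.143),onz('scene',340.8,222.4,.140),tri((319.3,253.2),(340.8,222.4)))
print('ball',onz('top',379.4,253.8,.127),tri((379.4,253.8),(296.8,195.9)))
im=np.load('pics/top0.npz')['im']
# base plate yaw: light grey pixels
h=cv2.cvtColor(im,cv2.COLOR_RGB2HSV); m=cv2.inRange(h,(0,0,140),(180,60,255)); m[:225]=0;m[292:]=0;m[:,:295]=0;m[:,400:]=0
m=cv2.morphologyEx(m,cv2.MORPH_CLOSE,np.ones((15,15)))
r=cv2.minAreaRect(max(cv2.findContours(m,0,1)[0],key=cv2.contourArea)); print(r)
b=np.array([onz('top',*p,.012) for p in cv2.boxPoints(r)]);print(b,b.mean(0)); print([np.linalg.norm(b[i]-b[i-1]) for i in range(4)])
T=env.observe();q=T['tcp_rot']; R=Ro.from_quat([q[1],q[2],q[3],q[0]]).as_matrix(); print(R)
c=im[215:305,285:410];cv2.imwrite('pics/c0.png',cv2.resize(c[:,:,::-1],None,fx=6,fy=6,interpolation=2))
```

```text
btn plane [0.51535626 0.01893695 0.143     ] [0.52526656 0.02266895 0.14      ] (array([0.51848534, 0.0176451 , 0.13391397]), np.float64(0.0037390706859272314))
ball [ 0.51985543 -0.14156612  0.127     ] (array([ 0.52126617, -0.14298984,  0.12829963]), np.float64(0.004459450363288677))
((347.0, 258.0), (66.0, 104.0), 90.0)
[[ 0.62329632  0.09158274  0.012     ]
 [ 0.62891742 -0.21006938  0.012     ]
 [ 0.43626859 -0.20829981  0.012     ]
 [ 0.43087365  0.08633369  0.012     ]] [ 0.529839   -0.06011319  0.012     ]
[np.float64(0.19249425085454766), np.float64(0.3017044921846284), np.float64(0.1926569628595478), np.float64(0.294682889908898)]
[[ 9.51483003e-01  3.07701199e-01 -2.58075184e-04]
 [ 3.07701110e-01 -9.51481112e-01  1.92893791e-03]
 [ 3.47982844e-04 -1.91476165e-03 -9.99998106e-01]]
```

View pics/c0.png

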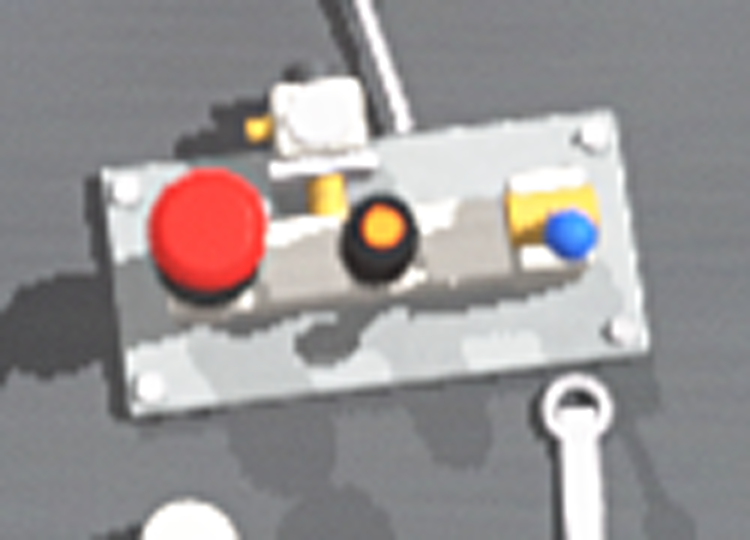

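The crop shows the plate corners at crop pixels (103,168), (612,110), (648,350) and (133,415), which gives a yaw of roughly -7°. The button is at (208,231), the pin cap at (383,227) and the ball at (571,235), in front of its pivot, so the vent is open.

Run:
```python
from h import *
P=lambda u,v,z:onz('top',u/6+285-.4,v/6+215-.4,z)
c=[P(103,168,.012),P(612,110,.012),P(648,350,.012),P(133,415,.012)]
print(np.round(c,4)); o=np.mean(c,0)
y=(c[0]-c[1]+c[3]-c[2]); yaw=np.arctan2(-y[0],y[1]); print('yaw',yaw,'o',o)
ex=np.array([np.cos(yaw),np.sin(yaw),0]);ey=np.array([-ex[1],ex[0],0])
btn=P(208,231,.142);ball=P(571,235,.126);cap=P(383,227,.097)
for n,p in(('btn',btn),('ball',ball),('cap',cap)): print(n,p,'local',(p-o)@ex,(p-o)@ey)
for l in((0,.08),(0,-.08),(-.029,-.08)): print(l,(o+l[0]*ex+l[1]*ey)[:2])
R=np.array([[.9515,.3077,0],[.3077,-.9515,0],[0,0,-1]]);print(np.arctan2(.3077,.9515)-yaw)
s=env.observe()['ee_pos']
for x in(-.07,-.05): 
  g=o+x*ex-.08*ey; g[2]=.23; print(g,R.T@(g-s), np.linalg.norm(g[:2]))
```

```text
[[ 0.5715  0.0707  0.012 ]
 [ 0.6046 -0.174   0.012 ]
 [ 0.4878 -0.1905  0.012 ]
 [ 0.4521  0.0535  0.012 ]]
yaw 0.13985336414384436 o [ 0.52899298 -0.06008409  0.012     ]
btn [0.51582199 0.01903497 0.142     ] local -0.0020133657576659756 0.08018259438223801
ball [ 0.520163   -0.14264618  0.126     ] local -0.020252758348466147 -0.08052510645514219
cap [ 0.52804865 -0.06017059  0.097     ] local -0.0009471700808965432 4.599042757276298e-05
(0, 0.08) [0.51784115 0.01913482]
(0, -0.08) [ 0.54014482 -0.13930301]
(-0.029, -0.08) [ 0.51142796 -0.14334555]
0.17291634259737393
[ 0.47082827 -0.14906086  0.23      ] [ 0.40196801 -0.33766315  0.00043531] 0.493860706701119
[ 0.490633   -0.14627291  0.23      ] [ 0.42167006 -0.33422198  0.00043531] 0.5119731429429781
```

Call:
step_arm(slide=[[0.03, -0.026, 0], [0.077, -0.066, 0], [0.124, -0.106, 0], [0.171, -0.146, 0], [0.218, -0.186, 0], [0.265, -0.226, 0], [0.312, -0.266, 0], [0.359, -0.306, 0], [0.39, -0.332, 0], [0.397, -0.3385, 0]], angular=[[0, 0, 0], [0, 0, 0.03], [0, 0, 0.06], [0, 0, 0.09], [0, 0, 0.12], [0, 0, 0.15], [0, 0, 0.173], [0, 0, 0.173], [0, 0, 0.173], [0, 0, 0.173]], fingers=0)

```text
t: 1.35
ee_pos: [0.4665, -0.1482, 0.2311]
tcp_rot: [-0.0, 0.997, 0.072, -0.0]
wrist_force: [-0.5, 0.0, -0.0]
finger_gap: 0.0
grasp_force: 0.0
```

Call:
step_arm(slide=[[0, 0, 0.03], [0, 0, 0.07], [0, 0, 0.105], [0, 0, 0.115], [0, 0, 0.115], [0.01, 0, 0.115], [0.02, 0, 0.115]], angular=[[0, 0, 0], [0, 0, 0], [0, 0, 0], [0, 0, 0], [0, 0, 0], [0, 0, 0], [0, 0, 0]])

```text
t: 2.22
ee_pos: [0.4875, -0.1482, 0.1177]
tcp_rot: [0.001, 0.998, 0.07, 0.001]
wrist_force: [1.2, 0.7, 0.3]
finger_gap: -0.0
grasp_force: 0.0
```

Run:
```python
from h import *
im,d=shot('top','t1.png'); a=im[215:305,285:410]
im,d=shot('scene','s1.png'); b=im[165:255,245:370]
print(env.observe()['ee_pos'])
cv2.imwrite('pics/c1.png',cv2.resize(np.vstack([a,b])[:,:,::-1],None,fx=3.3,fy=3.3,interpolation=2))
```

```text
[ 0.48812438 -0.14815946  0.11739235]
```

View pics/c1.png

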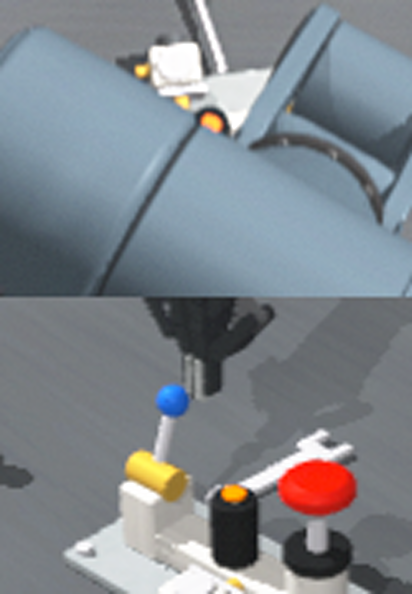

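The fingertips (about (203,395) in the crop) stand just in front of the blue ball (172,400) and line up with it. Pushing rearward now.

Call:
step_arm(slide=[[0.01, 0, 0], [0.02, 0, 0], [0.03, 0, 0], [0.038, 0, 0], [0.046, 0, 0], [0.052, 0, 0], [0.056, 0, 0], [0.056, 0, 0]], angular=[[0, 0, 0], [0, 0, 0], [0, 0, 0], [0, 0, 0], [0, 0, 0], [0, 0, 0], [0, 0, 0], [0, 0, 0]])

```text
t: 3.32
ee_pos: [0.5416, -0.1398, 0.1162]
tcp_rot: [0.0, 0.998, 0.07, 0.0]
wrist_force: [-0.2, 0.2, 0.6]
finger_gap: 0.0
grasp_force: 0.0
```

Call:
step_arm(slide=[[0.002, 0, 0], [0.004, 0, 0], [0.004, 0, 0]], angular=[[0, 0, 0], [0, 0, 0], [0, 0, 0]])

```text
t: 3.7
ee_pos: [0.5452, -0.1392, 0.1163]
tcp_rot: [-0.0, 0.998, 0.07, -0.0]
wrist_force: [-0.6, 0.8, -0.7]
finger_gap: -0.0003
grasp_force: 0.3
```

Call:
step_arm(slide=[[0.002, 0, 0], [0.004, 0, 0], [0.004, 0, 0]], angular=[[0, 0, 0], [0, 0, 0], [0, 0, 0]])

```text
t: 4.08
ee_pos: [0.548, -0.1387, 0.1162]
tcp_rot: [-0.0, 0.998, 0.07, -0.001]
wrist_force: [-4.6, -1.5, 0.7]
finger_gap: -0.0001
grasp_force: 2.4
```

Call:
step_arm(slide=[[0.001, 0, 0], [0.002, 0, 0], [0.002, 0, 0]], angular=[[0, 0, 0], [0, 0, 0], [0, 0, 0]])

```text
t: 4.45
ee_pos: [0.5482, -0.1386, 0.1161]
tcp_rot: [-0.0, 0.998, 0.07, -0.003]
wrist_force: [-9.4, -2.8, 3.1]
finger_gap: -0.0003
grasp_force: 4.5
```

Run:
```python
from h import *
im,d=shot('scene','s2.png'); b=im[165:255,245:370]
cv2.imwrite('pics/c2.png',cv2.resize(b[:,:,::-1],None,fx=5,fy=5,interpolation=2))
print(env.observe()['wrist_force'])
```

```text
[-8.0625187  -3.19839908  3.69188752]
```

View pics/c2.png

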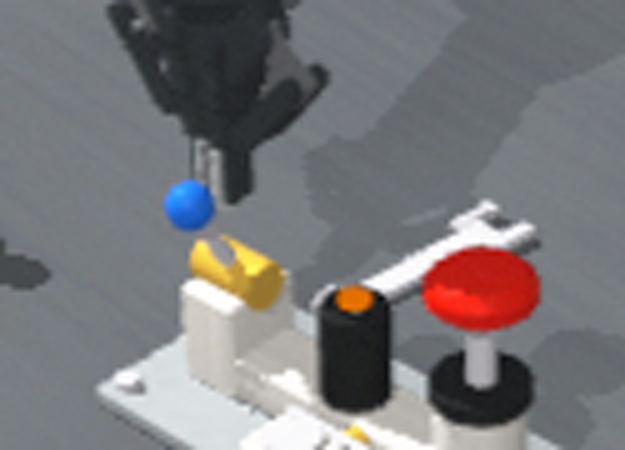

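The ball (190,205) now leans to the rear past the brass pivot, and the push force climbed to about 9 N with no more travel, so the lever is at its stop. Backing off and moving over the button.

Call:
step_arm(slide=[[-0.015, 0, 0], [-0.03, 0, -0.01], [-0.03, 0, -0.045], [-0.025, -0.03, -0.06], [-0.02, -0.08, -0.06], [-0.015, -0.13, -0.06], [-0.012, -0.16, -0.05], [-0.012, -0.16, -0.04], [-0.012, -0.16, -0.035]], angular=[[0, 0, 0], [0, 0, 0], [0, 0, 0], [0, 0, 0], [0, 0, 0], [0, 0, 0], [0, 0, 0], [0, 0, 0], [0, 0, 0]])

```text
t: 5.62
ee_pos: [0.517, 0.0178, 0.1512]
tcp_rot: [0.0, 0.998, 0.07, 0.0]
wrist_force: [0.6, 0.1, -0.1]
finger_gap: -0.0002
grasp_force: 0.0
```

Run:
```python
from h import *
im,d=shot('scene','s3.png'); b=im[165:255,245:370]
cv2.imwrite('pics/c3.png',cv2.resize(b[:,:,::-1],None,fx=5,fy=5,interpolation=2))
print(env.observe()['ee_pos'])
```

```text
[0.51678853 0.01746687 0.15068706]
```

View pics/c3.png

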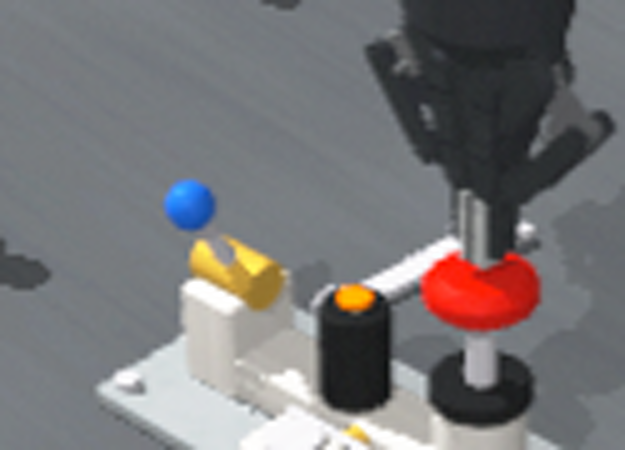

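The lever has stayed shut (ball still at (190,205)), and the fingertips are centred just above the red button (482,270).

Call:
step_arm(slide=[[0, 0, 0.008], [0, 0, 0.016], [0, 0, 0.024], [0, 0, 0.03], [0, 0, 0.034], [0, 0, 0.034]], angular=[[0, 0, 0], [0, 0, 0], [0, 0, 0], [0, 0, 0], [0, 0, 0], [0, 0, 0]])

```text
t: 6.42
ee_pos: [0.5179, 0.0171, 0.1199]
tcp_rot: [0.001, 0.998, 0.07, 0.001]
wrist_force: [-4.1, -2.5, 21.2]
finger_gap: -0.0001
grasp_force: 11.0
```

Call:
step_arm(slide=[[0, 0, -0.012], [0, 0, -0.026], [0, 0, -0.04], [0, 0, -0.04], [0, 0, -0.04], [0, 0, -0.03], [0, 0, -0.02], [0, 0, -0.01], [0, 0, 0], [0, 0, 0]], angular=[[0, 0, 0], [0, 0, 0], [0, 0, 0], [0, 0, 0], [0, 0, 0], [0, 0, 0], [0, 0, 0], [0, 0, 0], [0, 0, 0], [0, 0, 0]])

```text
t: 7.68
ee_pos: [0.517, 0.0184, 0.1199]
tcp_rot: [0.0, 0.998, 0.07, 0.0]
wrist_force: [-6.6, 0.5, 28.0]
finger_gap: 0.0003
grasp_force: 13.7
```

Call:
step_arm(slide=[[0, 0, -0.012], [0, 0, -0.026], [0, 0, -0.04], [0, 0, -0.04], [0, 0, -0.04], [0, 0, -0.03], [0, 0, -0.02], [0, 0, -0.01], [0, 0, 0], [0, 0, 0]], angular=[[0, 0, 0], [0, 0, 0], [0, 0, 0], [0, 0, 0], [0, 0, 0], [0, 0, 0], [0, 0, 0], [0, 0, 0], [0, 0, 0], [0, 0, 0]])

```text
t: 8.93
ee_pos: [0.517, 0.0183, 0.1199]
tcp_rot: [0.0, 0.998, 0.07, 0.0]
wrist_force: [-5.7, 1.1, 27.7]
finger_gap: 0.0001
grasp_force: 13.6
```

Call:
step_arm(slide=[[0, 0, -0.012], [0, 0, -0.026], [0, 0, -0.04], [0, 0, -0.04], [0, 0, -0.04], [0, 0, -0.03], [0, 0, -0.02], [0, 0, -0.01], [0, 0, 0], [0, 0, 0]], angular=[[0, 0, 0], [0, 0, 0], [0, 0, 0], [0, 0, 0], [0, 0, 0], [0, 0, 0], [0, 0, 0], [0, 0, 0], [0, 0, 0], [0, 0, 0]])

```text
t: 10.18
ee_pos: [0.517, 0.0183, 0.1199]
tcp_rot: [0.0, 0.998, 0.07, 0.0]
wrist_force: [-5.8, -0.0, 27.4]
finger_gap: 0.0002
grasp_force: 13.6
```

Call:
step_arm(slide=[[0, 0, -0.012], [0, 0, -0.026], [0, 0, -0.04], [0, 0, -0.04], [0, 0, -0.04], [0, 0, -0.03], [0, 0, -0.02], [0, 0, -0.01], [0, 0, 0], [0, 0, 0]], angular=[[0, 0, 0], [0, 0, 0], [0, 0, 0], [0, 0, 0], [0, 0, 0], [0, 0, 0], [0, 0, 0], [0, 0, 0], [0, 0, 0], [0, 0, 0]])

```text
t: 11.42
ee_pos: [0.5171, 0.0183, 0.1199]
tcp_rot: [0.0, 0.998, 0.07, 0.0]
wrist_force: [-6.3, -0.2, 26.8]
finger_gap: -0.0001
grasp_force: 13.6
```

Call:
step_arm(slide=[[0, 0, -0.012], [0, 0, -0.026], [0, 0, -0.04], [0, 0, -0.06], [0, 0, -0.07], [0, 0, -0.07], [0, 0, -0.07]], angular=[[0, 0, 0], [0, 0, 0], [0, 0, 0], [0, 0, 0], [0, 0, 0], [0, 0, 0], [0, 0, 0]])

```text
t: 12.3
ee_pos: [0.5163, 0.0185, 0.1866]
tcp_rot: [-0.0, 0.998, 0.07, -0.001]
wrist_force: [0.6, -0.3, 0.4]
finger_gap: -0.0001
grasp_force: 0.0
```

Run:
```python
from h import *
im,d=shot('scene','s4.png'); b=im[165:255,245:370]
cv2.imwrite('pics/c4.png',cv2.resize(b[:,:,::-1],None,fx=5,fy=5,interpolation=2))
print(env.observe()['ee_pos'])
c=np.array([.5284,-.0601,0])
for z in(.094,.110,.126): print(z,(np.array(proj('scene',c+[0,0,z]))-[245,165])*5)
```

```text
[0.51629671 0.01843562 0.18655337]
0.094 [360.02840871 293.07742159]
0.11 [359.44990226 265.27757896]
0.126 [358.86380162 237.11280188]
```

View pics/c4.png

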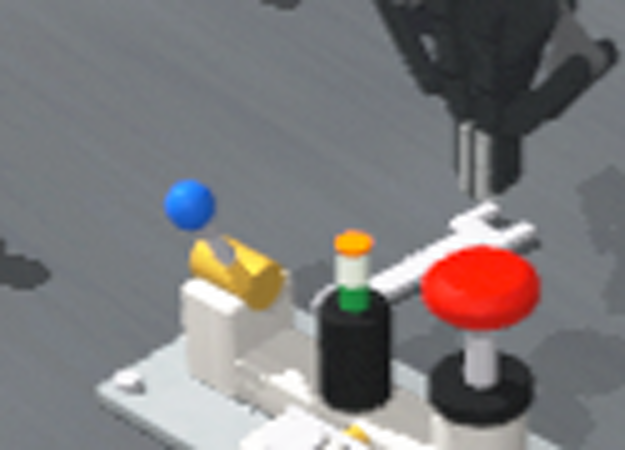

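The pin is up, with its cap at about (354,241) and green visible at (354,298). The button is fully up and the lever is still shut. Extra strokes are harmless, so I'll add two to be sure of full height.

Call:
step_arm(slide=[[0, 0, 0.02], [0, 0, 0.035], [0, 0, 0.045], [0, 0, 0.055], [0, 0, 0.064], [0, 0, 0.07], [0, 0, 0.07], [0, 0, 0.058], [0, 0, 0.044], [0, 0, 0.03]], angular=[[0, 0, 0], [0, 0, 0], [0, 0, 0], [0, 0, 0], [0, 0, 0], [0, 0, 0], [0, 0, 0], [0, 0, 0], [0, 0, 0], [0, 0, 0]])

```text
t: 13.6
ee_pos: [0.5174, 0.0183, 0.1579]
tcp_rot: [0.0, 0.998, 0.07, 0.0]
wrist_force: [-0.0, -1.0, 0.6]
finger_gap: 0.0003
grasp_force: 0.0
```

Call:
step_arm(slide=[[0, 0, 0], [0, 0, 0], [0, 0, 0.01], [0, 0, 0.02], [0, 0, 0.03], [0, 0, 0.04], [0, 0, 0.04], [0, 0, 0.028], [0, 0, 0.014], [0, 0, 0]], angular=[[0, 0, 0], [0, 0, 0], [0, 0, 0], [0, 0, 0], [0, 0, 0], [0, 0, 0], [0, 0, 0], [0, 0, 0], [0, 0, 0], [0, 0, 0]])

```text
t: 14.85
ee_pos: [0.5162, 0.0185, 0.1571]
tcp_rot: [-0.0, 0.998, 0.07, -0.001]
wrist_force: [-0.3, 0.1, -0.0]
finger_gap: -0.0001
grasp_force: 0.0
```

Call:
step_arm(slide=[[0, 0, -0.02], [0, 0, -0.04], [0, 0, -0.05], [0, 0, -0.05], [0, 0, -0.05]], angular=[[0, 0, 0], [0, 0, 0], [0, 0, 0], [0, 0, 0], [0, 0, 0]])

```text
t: 15.48
ee_pos: [0.5163, 0.0184, 0.2065]
tcp_rot: [-0.0, 0.998, 0.07, -0.001]
wrist_force: [-0.1, -0.1, 0.0]
finger_gap: -0.0004
grasp_force: 0.0
```

Run:
```python
from h import *
im,d=shot('scene','s5.png'); b=im[165:255,245:370]
a=np.load('pics/s4.npz')['im'][165:255,245:370]
for x in(a,b): print([blobs(x,lo,hi,8) for lo,hi in(((7,150,120),(20,255,255)),((50,100,40),(85,255,255)),((100,130,50),(130,255,255)),((0,150,80),(6,255,255)))])
cv2.imwrite('pics/c5.png',cv2.resize(b[:,:,::-1],None,fx=6,fy=6,interpolation=2))
```

```text
[[(array([70. , 48.9]), [67, 47, 7, 4, 11])], [(array([70.5, 59.7]), [68, 57, 6, 6, 28])], [(array([37.5, 40.5]), [33, 36, 10, 10, 77])], [(array([95.8, 57.2]), [84, 49, 24, 17, 311])]]
[[(array([70. , 48.9]), [67, 47, 7, 4, 11]), (array([50.5, 57.9]), [45, 55, 10, 7, 23])], [(array([70.5, 59.7]), [68, 57, 6, 6, 28])], [(array([37.4, 40.4]), [33, 36, 10, 10, 78])], [(array([95.8, 57.2]), [84, 49, 24, 17, 311])]]
```

View pics/c5.png

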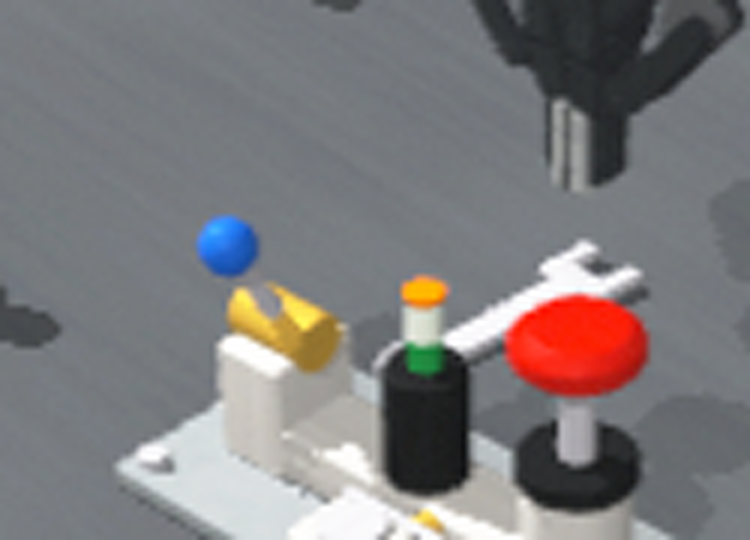

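The last two strokes left the pin where it was (cap at (425,291), green band showing), so it is fully out. The lever is shut, the plunger is up and the fingers are clear.

```bash
python3 -c "
from plant import env
print(env.finish_job())"
```

```text
the job is handed in; nothing more can be done
None
```

The job is handed in: the vent is shut against its stop, seven full plunger strokes brought the pin fully out with its green band showing, and the plunger is up and released, in about 15.5 s of robot time.

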